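# Show the bare patch on a freshly glazed bowl

### The job

Turn the banding wheel by leading its head round with a fingertip until the bare brown patch on the pale-blue bowl's rim faces straight across the bench, away from you, to the colleague who will touch it up. Then point at the patch: bring your fingertips to one or two centimetres above it, hold still there for two seconds and finish still pointing. The glaze is wet, so never touch the bowl or make it slide off the middle of the wheel, and leave everything else on the bench alone.

Things in the scene. Friction and masses are not known exactly. Their poses are not given: they have to be found in the camera images.
- patch (a point): The bare patch: a terracotta-brown place about 55 mm wide where the pale-blue glaze is missing, running over the rim of the bowl and up to 30 mm down its wall inside and out. The point lies on top of the rim in the middle of the patch, 64 mm from the bowl's axis and 50 mm above its foot.
- bowl: The freshly glazed pale-blue bowl, open side up, standing loose on the wheel head within 5 mm of its centre: 136 mm across the rim, 68 mm across the foot, 50 mm high, wall 6 mm, about 0.26 kg (varies). It turns with the wheel by friction alone. Origin at the centre of its foot, z up, its x axis points to the bare patch.
- wheel: Banding wheel (a potter's hand turntable): heavy dark cast-iron foot 176 mm across that does not move, with the turning head above. Origin on the bench under the upright turning axis; its axes are parallel to the world's.
- wheel_top (a point): Centre of the wheel head's flat upper face, 110 mm above the bench, on the turning axis. The head is a round aluminium disc 280 mm across with an edge 14 mm thick; around the bowl a flat ring from 70 to 140 mm radius is free for a fingertip.
- wheel_head (a joint): Angle of the wheel head, growing anticlockwise seen from above; turns both ways without stop and stays where it is left (friction 0.03 N m). Its start value says nothing about the patch. A closed fingertip laid on the flat ring at 115 to 125 mm radius with 5 N or more and led round in short straight steps carries it along; fingers closing along the rim keep clear of the bowl.
- bowl_cream: Bystander: cream bowl lying upside down on the 20 mm thick wooden ware board, 108 mm across, 50 mm high. Origin at the centre of its underside.
- bowl_grey: Bystander: grey bowl lying upside down on the 20 mm thick wooden ware board, 108 mm across, 50 mm high. Origin at the centre of its underside.
- jar_blue: Bystander: glaze jar with blue cap, 72 mm across, 85 mm high. Origin at the centre of its underside.
- jar_green: Bystander: glaze jar with green cap, 72 mm across, 85 mm high. Origin at the centre of its underside.
- water_cup: Bystander: white open cup, 76 mm across, 85 mm high. Origin at the centre of its underside.
- brush: Bystander: brush 200 mm long lying on the bench. Origin near its middle, x axis along it.

How it is judged (in metres and radians):
On the way, in this order (a step that is already met when the one before it is completed fails the run):
1. the fingers are laid on the wheel head to turn it (contact force between the fingers and wheel above 0.3 N), for 0.1 s.
2. the wheel has been turned until the bare patch faces straight across the bench (within about 25 degrees) and stands still (x of patch in the frame of wheel above 0.052 m and y of patch in the frame of wheel between -0.031 and 0.031 m and velocity of joint wheel_head between -0.05 and 0.05 rad/s), for 0.3 s.
3. the fingertips point at the patch from just above, touching nothing, for a second and a half (horizontal distance between the grasp point and patch below 0.03 m and z of the grasp point in the frame of patch between 0.008 and 0.055 m and contact force between the arm and anything else below 0.1 N and x of patch in the frame of wheel above 0.052 m and y of patch in the frame of wheel between -0.031 and 0.031 m), for 1.5 s.
At the end, for the whole second after the job is handed in: Patch faces +x within 25 degrees, wheel at rest, bowl upright within 18 mm of the wheel's axis; tool point within 30 mm sideways of the patch and 8 to 55 mm above it (fingertips clear, 35 mm at most), arm touching nothing; bystanders within 30 mm of their start (all of step 3 and velocity of joint wheel_head between -0.05 and 0.05 rad/s and horizontal distance between bowl and wheel below 0.018 m and height (world z) of bowl between 0.106 and 0.114 m and angle between bowl's own z axis and vertical below 0.05 rad and linear speed of bowl below 0.02 m/s and distance of each of bowl_cream, bowl_grey, jar_blue, jar_green, water_cup, brush from where it was at the start of the episode below 0.03 m).
It fails at once if the glazed bowl is touched by the robot (contact force between bowl and the arm above 0.2 N).
It fails at once if the bowl is lifted off or slides away from the middle of the wheel (height (world z) of bowl above 0.125 m or height (world z) of bowl below 0.1 m or horizontal distance between bowl and wheel above 0.025 m).
It fails at once if another thing on the bench is moved or lifted (distance of any of bowl_cream, bowl_grey, jar_blue, jar_green, water_cup, brush from where it was at the start of the episode above 0.03 m).
It also fails if it takes over 64 s, if anything falls off the work surface, if the arm or the gripper's body presses on something with over 40 N, if the wrist force passes 120 N, or if a joint passes its speed limit or range.

### The arm

A 7-joint arm with a two-finger parallel gripper is mounted at the origin on the work surface. World frame = base frame: x ahead of the robot, y to its left, z up, the work surface at z = 0. Lengths are in m, angles in degrees, forces in N, time in s.
With the tool pointing down it reaches from about 0.35 to 0.9 m from the base axis. Payload 7.2 kg.
Tool frame: the origin (TCP) lies between the finger pads, 19 mm behind the fingertips; this is the grasp point; z points along the fingers, y is the line along which they close (so a half turn about z gives the same grasp; the last joint's range is limited). The gripper opens to 88 mm and grips with 3 to 60 N. Pads are 20 mm wide; open, the fingers measure 115 mm over their backs; the gripper's body (75 mm by 178 mm) begins 61 mm behind the grasp point.
Start: joints at [-3.908, 23.554, -0.728, 91.456, 0.321, 64.991, -4.71], TCP at [0.625, -0, 0.241] pointing down, gripper open.
Joint ranges: [-169.25, 169.25], [-16.82, 113.86], [-84.01, 82.57], [7.8, 145.47], [-59.2, 239.2], [7.22, 106.19], [-163.78, 163.78]. Speed limits (degrees/s): [136.94, 136.94, 172.46, 172.46, 180, 180, 180].

### API

Orientations are given as [roll, pitch, yaw] about the fixed x, y, z axes, in that order (R = Rz(yaw) Ry(pitch) Rx(roll)).
In Python, from rig import telemetry, eyes, bot gives the robot as it stands.
- The arm moves only by the tool carry_out, never from a script. Its argument "deltas" is a list of rows, each a list of 5 numbers: the closure, from 0 (fully open) to 1 (shut), then the shift along the tool's x, y, z in m, then the turn about the tool's z in rad. In form: [[grip, tx, ty, tz, twist], ...]. A call has 1 to 10 rows; each row shifts and turns the commanded pose from where the row before left it, along the tool's axes as they then stand; what a row does not reach is not made up. A row lasts 1/10 s, in which the tool goes at most 50 mm and 8.59 degrees, less where a joint would pass 70% of its speed; a pose out of reach is approached as far as the arm can. A call is refused whole if a number of a shift passes 0.05 or a number of a turn 0.15, either way. A call with a gripper value outside its range is refused whole. The fingers move at their own pace and stop on an object; the grip force is fixed at half the most. Time passes only in rows, so rows that do not move let the fingers close. It gives the time, the measured TCP pose, the force, the opening and the grip force at its end, in the units of the state.
- telemetry.get_state(): the state, without advancing time (a new reading comes with each control period).
- eyes.snapshot(name): name is "scene" or "side" or "wrist"; returns the picture (420x560x3 uint8, blue, green, red); there is no depth.
- eyes.camera_info(name): a dict with "fx", "fy", "cx", "cy" (pixels), "k1" (the pictures are not rectified: a ray, as slopes to the right and down, at radius r is drawn at 1 + k1 r^2 times it, then the intrinsics apply), "world_from_camera" (4x4, takes a point from camera to world coordinates). Camera axes: x right, y down, z forward; pixel columns grow to the right and rows downward; lengths in m; the calibration is good to about 2 mm. A picture is of the moment at which its call begins: read the wrist's pose just before it. camera_info takes no time and is no camera call; for the wrist camera it gives the pose at the moment of the call.
- bot.sign_off(): hands the job in; it is judged then, once.
Trained networks look in the newest picture that a camera, given by its name, has taken for a name from the list of things; names that differ only in an ending like _2 or _b are one class to them, and where a whole thing is asked for, a point or a joint stands for the part that bears it (a point fixed in the world has none). Each returns a list of dicts, best first, with "p" (0 to 1); they miss things now and then, are a little off and sometimes report something else, mostly with a low value. They report only what shows in the picture. A call takes as long as a camera call.
- eyes.regions_of(camera, label): "mask" (420x560 bool, what is visible of it) and "rect" ([left, top, right, bottom] in pixels, round what is visible of it).
The state is a dict: "time": time; "joints": joint angles; "joint_vel": joint speeds; "joint_efforts": joint torques, N m; "tcp_pos": TCP position; "eef_rot": TCP orientation; "contact_force": force on the tool from outside, world axes, zero at the start; "torque": the same for the moment, N m; "gripper_width": finger opening in m; "gripper_force": force on a finger pad.
Only numpy, scipy, OpenCV 4.12 (cv2) and the standard library are available. Lean on these libraries where they do the work, as an engineer would, in place of code of your own. Each camera call takes 0.05 s, during which the arm holds its last target. There are 200 camera calls.

## Working session

There is one attempt and no reset: what is moved stays moved. The work goes in short steps, Python scripts to look and compute and a tool call to move; the robot and the scene stay as the last step left them, time stands still between calls to the robot, and variables do not carry over. Pictures are saved under pics/ and viewed, at most 10 in all, crops included, and the job is handed in when it is done.

Besides the shell and the picture viewer there is one more tool, called by a JSON object that holds its "op" and its "data", one argument or row to a line. carry_out: Moves the arm, as the interface text tells. Its arguments: {"type":"object","properties":{"deltas":{"type":"array"}},"required":["deltas"]}

```bash
mkdir -p pics
cat > h.py <<'E'
import numpy as np, cv2
from rig import telemetry, eyes, bot
def ray(c,uv):
    i=eyes.camera_info(c); x=(uv[0]-i["cx"])/i["fx"]; y=(uv[1]-i["cy"])/i["fy"]
    a,b=x,y
    for _ in range(20):
        s=1+i["k1"]*(a*a+b*b); a,b=x/s,y/s
    T=np.array(i["world_from_camera"]); return T[:3,3],T[:3,:3]@np.array([a,b,1.])
def at_z(c,uv,z):
    o,d=ray(c,uv); return o+d*(z-o[2])/d[2]
E
python3 - <<'E'
from h import *
for c in ("scene","side"):
    im=eyes.snapshot(c); cv2.imwrite(f"pics/{c}0.png",im)
    print(c,np.round(np.array(eyes.camera_info(c)["world_from_camera"])[:3,3],2))
    for n in ("bowl","wheel_head","patch","water_cup","jar_blue","jar_green","bowl_cream","bowl_grey","brush"):
        for r in eyes.regions_of(c,n)[:1]:
            l,t,rr,b=r["rect"]; print(n,round(r["p"],2),r["rect"], np.round(at_z(c,((l+rr)/2,(t+b)/2),{"bowl":.14,"patch":.14,"wheel_head":.11}.get(n,.05)),3))
print(telemetry.get_state())
E
```

```text
scene [ 1.29 -0.47  1.36]
bowl 0.72 [287.2, 198.9, 330.2, 232.3] [0.598 0.053 0.14 ]
wheel_head 0.58 [265.6, 182.4, 350.6, 258.4] [0.596 0.054 0.11 ]
patch 0.94 [289.5, 195.9, 328.6, 228.1] [0.587 0.062 0.14 ]
water_cup 0.88 [365.2, 203.1, 392.9, 234.7] [0.681 0.288 0.05 ]
jar_blue 0.97 [360.9, 159.8, 382.6, 180.9] [0.497 0.398 0.05 ]
jar_green 0.78 [389.5, 174.1, 406.7, 205.6] [0.617 0.423 0.05 ]
bowl_cream 0.63 [136.5, 238.8, 171.4, 269.9] [ 0.42  -0.419  0.05 ]
bowl_grey 0.67 [161.1, 277.4, 198.9, 312.7] [ 0.595 -0.405  0.05 ]
brush 0.8 [331.0, 140.9, 343.3, 179.1] [0.391 0.319 0.05 ]
side [0.43 0.8  0.65]
bowl 0.68 [217.3, 195.1, 276.4, 233.0] [0.588 0.04  0.14 ]
wheel_head 0.94 [187.6, 202.0, 306.3, 274.2] [0.579 0.095 0.11 ]
patch 0.8 [219.0, 197.4, 276.5, 237.5] [0.583 0.054 0.14 ]
water_cup 0.83 [163.5, 289.6, 202.9, 345.7] [0.676 0.289 0.05 ]
jar_blue 0.86 [246.6, 350.7, 294.7, 413.8] [0.485 0.41  0.05 ]
jar_green 0.58 [176.1, 352.0, 220.1, 415.9] [0.606 0.426 0.05 ]
bowl_grey 0.69 [255.1, 153.2, 287.8, 180.8] [ 0.583 -0.389  0.05 ]
brush 0.7 [298.3, 337.3, 401.7, 409.2] [0.351 0.378 0.05 ]
{'time': 1.0, 'joints': array([-3.90597861, 23.55160759, -0.72807161, 91.4548381 ,  0.32146372,
       64.99118975, -4.70877576]), 'joint_vel': array([ 0.04017254,  0.03091608,  0.05199508, -0.06037628, -0.0416309 ,
       -0.0361943 , -0.0488152 ]), 'joint_efforts': array([-3.40262399e-03, -5.87746310e+01,  6.39037862e-01, -2.91387445e+01,
       -5.37574617e-02,  1.04459128e-02,  1.57627920e-05]), 'tcp_pos': array([ 6.25007608e-01, -2.72706939e-05,  2.41387601e-01]), 'eef_rot': array([1.79995577e+02, 5.88638102e-05, 9.00005122e+01]), 'contact_force': array([0.36476108, 0.045066  , 0.032328  ]), 'torque': array([-0.05002016, -0.02925385,  0.05033162]), 'gripper_force': 0.0, 'gripper_width': 0.08777683769773159}
```

Run:
```python
from h import *
a=cv2.imread("pics/scene0.png")[150:290,225:395]; b=cv2.imread("pics/side0.png")[160:300,160:330]
im=np.hstack([cv2.resize(x,(400,330),interpolation=cv2.INTER_CUBIC) for x in(a,b)]); cv2.imwrite("pics/c0.png",im)
w=eyes.snapshot("wrist"); cv2.imwrite("pics/w0.png",w); print(eyes.camera_info("wrist"))
```

```text
{'fx': 378.8422477790829, 'fy': 378.8422477790829, 'cx': 270.27907268487246, 'cy': 207.64124588263059, 'k1': -0.10318312896044153, 'world_from_camera': array([[ 9.99999455e-01,  7.82318925e-04,  6.90773712e-04,
         6.24257081e-01],
       [ 9.38600405e-04, -9.63552283e-01, -2.67518443e-01,
         7.41453940e-02],
       [ 4.56311847e-04,  2.67518945e-01, -9.63552492e-01,
         3.84122163e-01],
       [ 0.00000000e+00,  0.00000000e+00,  0.00000000e+00,
         1.00000000e+00]])}
```

View pics/c0.png

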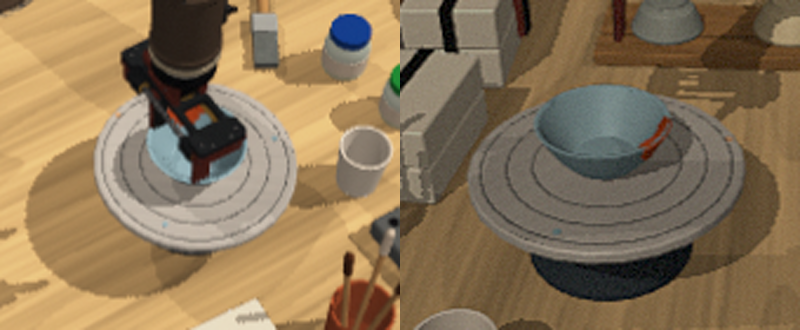

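View pics/w0.png

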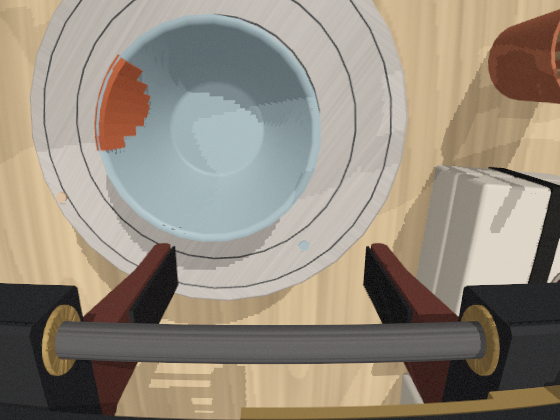

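```bash
cat >> h.py <<'E'
from scipy.optimize import least_squares
def circ(c,mask,z,R,x0):
    cs=max(cv2.findContours(mask.astype(np.uint8),cv2.RETR_EXTERNAL,cv2.CHAIN_APPROX_NONE)[0],key=len)[:,0]
    cs=[p for p in cs if 3<p[0]<556 and 3<p[1]<416]
    P=np.array([at_z(c,p,z)[:2] for p in cs])
    f=lambda q:np.hypot(*(P-q[:2]).T)-q[2]
    s=least_squares(f,[*x0,R],loss="soft_l1",f_scale=.002); return s.x,np.median(abs(s.fun))
def patch(c,bowl):
    im=cv2.GaussianBlur(eyes.snapshot(c),(3,3),0).astype(int); b,g,r=im[...,0],im[...,1],im[...,2]
    m=(r>1.8*b)&(r>1.7*g)&(r>80)
    v,u=np.nonzero(m); P=np.array([at_z(c,(x,y),.155)[:2] for x,y in zip(u,v)])-bowl
    d=np.hypot(*P.T); k=(d<.075)&(d>.045)
    e=P[k]/d[k][:,None]; mu=e.mean(0); return np.degrees(np.arctan2(mu[1],mu[0])),k.sum(),np.hypot(*mu)
E
python3 - <<'E'
from h import *
for c in("wrist","side","scene"):
    eyes.snapshot(c)
    for n,z,R in (("wheel_head",.11,.14),("bowl",.16,.068)):
        for r in eyes.regions_of(c,n)[:2]:
            print(c,n,round(r["p"],2),r["rect"],r["mask"].sum(),circ(c,r["mask"],z,R,(.58,.11)))
for b in [(.57,.13)]: print(patch("wrist",np.array(b)))
E
```

```text
wrist wheel_head 0.97 [29.8, 0.0, 407.2, 300.8] 53036 (array([0.584585  , 0.05914713, 0.13736957]), np.float64(0.0005694275910317625))
wrist bowl 0.81 [92.5, 13.5, 322.2, 240.7] 40554 (array([0.58677226, 0.05659115, 0.06679039]), np.float64(0.00028420074325610084))
side wheel_head 0.68 [190.7, 201.9, 307.0, 274.3] 4986 (array([0.58113779, 0.06628684, 0.1364611 ]), np.float64(0.00255412216254719))
side bowl 0.72 [215.0, 195.2, 276.2, 233.7] 1761 (array([0.58381643, 0.06324398, 0.0731974 ]), np.float64(0.0036816245230188033))
side bowl 0.7 [160.9, 288.1, 204.7, 345.7] 1754 (array([0.63224075, 0.37363031, 0.04715431]), np.float64(0.009039221151980283))
scene wheel_head 0.62 [263.9, 183.6, 350.7, 257.7] 3574 (array([0.59282522, 0.05388498, 0.13683126]), np.float64(0.004424982900043145))
scene bowl 0.83 [288.2, 197.7, 333.0, 231.3] 453 (array([0.58902057, 0.01520901, 0.03203306]), np.float64(0.007161786771211692))Traceback (most recent call last):
  File "<stdin>", line 7, in <module>
  File "h.py", line 21, in patch
    v,u=np.nonzero(m); P=np.array([at_z(c,(x,y),.155)[:2] for x,y in zip(u,v)])-bowl
                                   ~~~~^^^^^^^^^^^^^^
  File "h.py", line 10, in at_z
    o,d=ray(c,uv); return o+d*(z-o[2])/d[2]
        ~~~^^^^^^
  File "h.py", line 4, in ray
    i=eyes.camera_info(c); x=(uv[0]-i["cx"])/i["fx"]; y=(uv[1]-i["cy"])/i["fy"]
ValueError: time passes only in moves, steps and waits
```

```bash
python3 - <<'E'
s=open("h.py").read()
s=s.replace('def ray(c,uv):\n    i=eyes.camera_info(c);','C={}\ndef look(c):\n    C[c]=eyes.camera_info(c); return eyes.snapshot(c)\ndef ray(c,uv):\n    i=C[c];').replace("cv2.GaussianBlur(eyes.snapshot(c)","cv2.GaussianBlur(look(c)")
open("h.py","w").write(s)
E
python3 - <<'E'
from h import *
print(patch("wrist",np.array((.587,.057))),telemetry.get_state()["time"])
E
```

```text
(np.float64(162.25720290520374), np.int64(2686), np.float64(0.9709296046504922)) 1.6
```

{"op": "carry_out", "data": {
  "deltas": [
    [1,-0.015,-0.014,0,0],
    [1,-0.015,-0.014,0,0],
    [1,-0.015,-0.014,0,0],
    [1,-0.016,-0.011,0,0],
    [1,0,0,0.015,0],
    [1,0,0,0.02,0],
    [1,0,0,0.02,0],
    [1,0,0,0.02,0],
    [1,0,0,0,0],
    [1,0,0,0,0]
  ]
}}

```text
time: 2.6
tcp_pos: [0.5721, -0.0613, 0.1666]
eef_rot: [-180.0, 0.0, 90.0]
contact_force: [-0.4, -0.3, 0.2]
gripper_width: 0.0115
gripper_force: 0.0
```

{"op": "carry_out", "data": {
  "deltas": [
    [1,0,0,0.01,0],
    [1,0,0,0.01,0],
    [1,0,0,0.008,0],
    [1,0,0,0.004,0],
    [1,0,0,0.003,0],
    [1,0,0,0.003,0],
    [1,0,0,0.002,0],
    [1,0,0,0,0],
    [1,0,0,0,0]
  ]
}}

```text
time: 3.5
tcp_pos: [0.5746, -0.0613, 0.129]
eef_rot: [179.7, 0.0, 90.0]
contact_force: [-0.0, 1.3, 14.8]
gripper_width: 0.0002
gripper_force: 7.0
```

Run:
```python
import numpy as np
st=[1,2,3]+[4]*38+[3,2]
a=np.radians(-96-np.r_[0,np.cumsum(st)]); P=np.round(.12*np.c_[np.sin(a),np.cos(a)],4); D=np.diff(P,axis=0)
print(sum(st))
for i in range(0,len(D),10): print([[1,round(x,4),round(y,4),0,0] for x,y in D[i:i+10]])
```

```text
163
[[1, np.float64(0.0002), np.float64(-0.0021), 0, 0], [1, np.float64(0.0006), np.float64(-0.0042), 0, 0], [1, np.float64(0.0011), np.float64(-0.0061), 0, 0], [1, np.float64(0.002), np.float64(-0.0082), 0, 0], [1, np.float64(0.0026), np.float64(-0.0079), 0, 0], [1, np.float64(0.0032), np.float64(-0.0078), 0, 0], [1, np.float64(0.0036), np.float64(-0.0075), 0, 0], [1, np.float64(0.0042), np.float64(-0.0073), 0, 0], [1, np.float64(0.0047), np.float64(-0.0069), 0, 0], [1, np.float64(0.0052), np.float64(-0.0066), 0, 0]]
[[1, np.float64(0.0056), np.float64(-0.0063), 0, 0], [1, np.float64(0.006), np.float64(-0.0058), 0, 0], [1, np.float64(0.0064), np.float64(-0.0054), 0, 0], [1, np.float64(0.0068), np.float64(-0.0049), 0, 0], [1, np.float64(0.0071), np.float64(-0.0044), 0, 0], [1, np.float64(0.0074), np.float64(-0.004), 0, 0], [1, np.float64(0.0076), np.float64(-0.0034), 0, 0], [1, np.float64(0.0079), np.float64(-0.0028), 0, 0], [1, np.float64(0.0081), np.float64(-0.0023), 0, 0], [1, np.float64(0.0082), np.float64(-0.0018), 0, 0]]
[[1, np.float64(0.0083), np.float64(-0.0011), 0, 0], [1, 
[... 415 characters left out ...]
4(0.0074), np.float64(0.004), 0, 0]]
[[1, np.float64(0.0071), np.float64(0.0044), 0, 0], [1, np.float64(0.0068), np.float64(0.0049), 0, 0], [1, np.float64(0.0064), np.float64(0.0054), 0, 0], [1, np.float64(0.006), np.float64(0.0058), 0, 0], [1, np.float64(0.0056), np.float64(0.0063), 0, 0], [1, np.float64(0.0052), np.float64(0.0066), 0, 0], [1, np.float64(0.0047), np.float64(0.0069), 0, 0], [1, np.float64(0.0042), np.float64(0.0073), 0, 0], [1, np.float64(0.0036), np.float64(0.0075), 0, 0], [1, np.float64(0.0032), np.float64(0.0078), 0, 0]]
[[1, np.float64(0.0026), np.float64(0.0079), 0, 0], [1, np.float64(0.0015), np.float64(0.0061), 0, 0], [1, np.float64(0.0009), np.float64(0.0041), 0, 0]]
```

{"op": "carry_out", "data": {
  "deltas": [
    [1,0.0002,-0.002,0,0],
    [1,0.0006,-0.004,0,0],
    [1,0.001,-0.006,0,0],
    [1,0.002,-0.008,0,0],
    [1,0.0025,-0.008,0,0],
    [1,0.003,-0.008,0,0],
    [1,0.0037,-0.0075,0,0],
    [1,0.004,-0.007,0,0],
    [1,0.005,-0.007,0,0],
    [1,0.005,-0.0065,0,0]
  ]
}}

```text
time: 4.5
tcp_pos: [0.5106, -0.0343, 0.129]
eef_rot: [179.6, 0.0, 90.0]
contact_force: [0.4, -1.0, 14.9]
gripper_width: 0.0003
gripper_force: 7.8
```

Run:
```python
from h import *
print(patch("wrist",np.array((.587,.057))),patch("side",np.array((.587,.057))))
im=look("wrist");cv2.imwrite("pics/w1.png",im)
for r in eyes.regions_of("wrist","bowl")[:1]: print(circ("wrist",r["mask"],.16,.068,(.58,.06)))
s=telemetry.get_state(); print(s["tcp_pos"],s["contact_force"],s["time"])
```

```text
(np.float64(nan), np.int64(0), np.float64(nan)) (np.float64(131.31827688972763), np.int64(71), np.float64(0.954366488817191))
(array([0.58456879, 0.05512469, 0.06617232]), np.float64(0.00012976985530631369))
[ 0.51041826 -0.03417894  0.12899558] [-0.22833959 -1.39505277 16.46442952] 4.7h.py:26: RuntimeWarning: Mean of empty slice.
  e=P[k]/d[k][:,None]; mu=e.mean(0); return np.degrees(np.arctan2(mu[1],mu[0])),k.sum(),np.hypot(*mu)
  ret = um.true_divide(
```

{"op": "carry_out", "data": {
  "deltas": [
    [1,0.0056,-0.0063,0,0],
    [1,0.006,-0.0058,0,0],
    [1,0.0064,-0.0054,0,0],
    [1,0.0068,-0.005,0,0],
    [1,0.007,-0.0044,0,0],
    [1,0.0074,-0.004,0,0],
    [1,0.0076,-0.0034,0,0],
    [1,0.008,-0.0028,0,0],
    [1,0.008,-0.0023,0,0],
    [1,0.0082,-0.0018,0,0]
  ]
}}

```text
time: 5.7
tcp_pos: [0.4697, 0.0375, 0.129]
eef_rot: [179.6, -0.0, 90.0]
contact_force: [0.5, -0.5, 16.5]
gripper_width: 0.0007
gripper_force: 8.4
```

{"op": "carry_out", "data": {
  "deltas": [
    [1,0.0083,-0.001,0,0],
    [1,0.0083,-0.0006,0,0],
    [1,0.0084,0,0,0],
    [1,0.0083,0.0006,0,0],
    [1,0.0083,0.001,0,0],
    [1,0.0082,0.0018,0,0],
    [1,0.008,0.0023,0,0],
    [1,0.008,0.0028,0,0],
    [1,0.0076,0.0034,0,0],
    [1,0.0074,0.004,0,0]
  ]
}}

```text
time: 6.7
tcp_pos: [0.4841, 0.1186, 0.129]
eef_rot: [179.6, -0.1, 90.0]
contact_force: [0.3, -1.4, 17.0]
gripper_width: 0.0005
gripper_force: 8.0
```

Run:
```python
from h import *
print(patch("wrist",np.array((.585,.057))),patch("side",np.array((.585,.057))))
im=look("wrist");cv2.imwrite("pics/w2.png",im)
for r in eyes.regions_of("wrist","bowl")[:1]: print(circ("wrist",r["mask"],.16,.068,(.58,.06)))
```

```text
(np.float64(nan), np.int64(0), np.float64(nan)) (np.float64(54.47026301412873), np.int64(69), np.float64(0.9502807669378696))
(array([0.56083343, 0.09266661, 0.02094163]), np.float64(0.00466352993138262))h.py:26: RuntimeWarning: Mean of empty slice.
  e=P[k]/d[k][:,None]; mu=e.mean(0); return np.degrees(np.arctan2(mu[1],mu[0])),k.sum(),np.hypot(*mu)
  ret = um.true_divide(
```

View pics/w2.png

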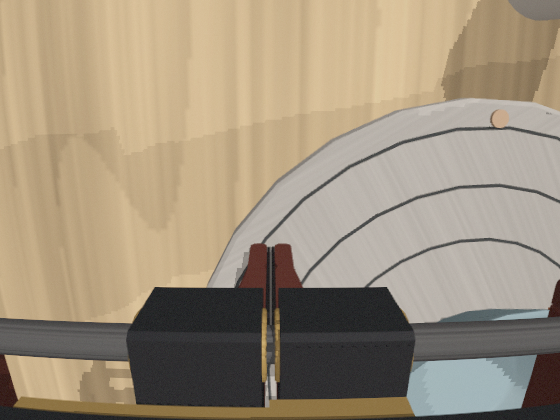

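{"op": "carry_out", "data": {
  "deltas": [
    [1,0.007,0.0044,0,0],
    [1,0.0068,0.005,0,0],
    [1,0.0064,0.0054,0,0],
    [1,0.006,0.0058,0,0],
    [1,0.0056,0.0063,0,0],
    [1,0.0052,0.0066,0,0],
    [1,0.0047,0.007,0,0],
    [1,0.0042,0.0073,0,0],
    [1,0.0036,0.0075,0,0],
    [1,0.0032,0.0078,0,0]
  ]
}}

```text
time: 7.9
tcp_pos: [0.5468, 0.1711, 0.129]
eef_rot: [179.7, -0.1, 90.0]
contact_force: [-0.8, -1.6, 13.6]
gripper_width: 0.0005
gripper_force: 7.4
```

{"op": "carry_out", "data": {
  "deltas": [
    [1,0.0026,0.008,0,0],
    [1,0.0015,0.007,0,0],
    [1,0.001,0.005,0,0],
    [1,0.0004,0.003,0,0],
    [1,0,0.001,0,0],
    [1,0,0,0,0],
    [1,0,0,0,0],
    [1,0,0,0,0]
  ]
}}

```text
time: 8.7
tcp_pos: [0.5705, 0.1769, 0.1291]
eef_rot: [179.7, -0.1, 90.0]
contact_force: [-0.6, -0.1, 13.1]
gripper_width: 0.0005
gripper_force: 6.7
```

Run:
```python
from h import *
print(patch("scene",np.array((.585,.057))),patch("side",np.array((.585,.057))))
for c in("scene","side"): cv2.imwrite(f"pics/{c}3.png",look(c))
a=cv2.imread("pics/scene3.png")[150:290,225:395]; b=cv2.imread("pics/side3.png")[160:300,160:330]
cv2.imwrite("pics/c3.png",np.hstack([cv2.resize(x,(400,330),interpolation=cv2.INTER_CUBIC) for x in(a,b)]))
```

```text
(np.float64(0.15061580024059898), np.int64(25), np.float64(0.9624670275157908)) (np.float64(-28.24079251159354), np.int64(8), np.float64(0.999317582320636))
```

View pics/c3.png

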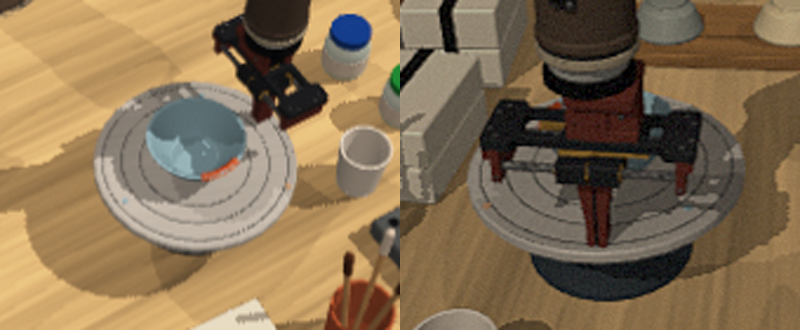

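{"op": "carry_out", "data": {
  "deltas": [
    [1,0,0,-0.01,0],
    [1,0,0,-0.02,0],
    [1,0,0,-0.025,0],
    [1,0,0,-0.03,0],
    [1,0,0,-0.03,0],
    [1,-0.03,0.01,0,0],
    [1,-0.04,0.01,0,0],
    [1,-0.04,0.01,0,0],
    [1,-0.04,0.01,0,0],
    [1,-0.03,0.01,0,0]
  ]
}}

```text
time: 9.9
tcp_pos: [0.6183, -0.0072, 0.2418]
eef_rot: [180.0, 0.1, 89.9]
contact_force: [-0.0, 0.9, -0.1]
gripper_width: 0.0005
gripper_force: 0.0
```

{"op": "carry_out", "data": {
  "deltas": [
    [1,0,0,0,0],
    [1,0,0,0,0],
    [1,0,0,0,0]
  ]
}}

```text
time: 10.2
tcp_pos: [0.6179, -0.0025, 0.2414]
eef_rot: [-180.0, -0.0, 90.1]
contact_force: [0.2, -0.2, 1.2]
gripper_width: 0.0006
gripper_force: 0.0
```

Run:
```python
from h import *
w=look("wrist"); cv2.imwrite("pics/w4.png",w)
b=circ("wrist",eyes.regions_of("wrist","bowl")[0]["mask"],.16,.068,(.585,.058))
h=circ("wrist",eyes.regions_of("wrist","wheel_head")[0]["mask"],.11,.14,(.585,.058))
print(b,h,patch("wrist",b[0][:2]),telemetry.get_state()["tcp_pos"])
```

```text
(array([0.58115512, 0.05933158, 0.06653259]), np.float64(0.00037437418967495306)) (array([0.58424155, 0.06128592, 0.13723846]), np.float64(0.0015544234277058283)) (np.float64(-0.1380491178296462), np.int64(2298), np.float64(0.9717029701115488)) [ 0.61802389 -0.00266897  0.24144708]
```

View pics/w4.png

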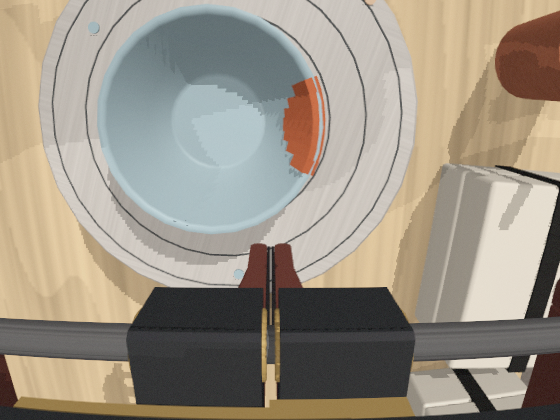

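{"op": "carry_out", "data": {
  "deltas": [
    [1,0.01,0.005,0,0],
    [1,0.02,0.01,0,0],
    [1,0.02,0.01,0,0],
    [1,0.011,0.002,0,0],
    [1,0,0,0,-0.15],
    [1,0,0,0,-0.15],
    [1,0,0,0,-0.15],
    [1,0,0,0,-0.15],
    [1,0,0,0,-0.15],
    [1,0,0,0,-0.15]
  ]
}}

```text
time: 11.4
tcp_pos: [0.645, 0.0574, 0.2413]
eef_rot: [-180.0, -0.0, 141.9]
contact_force: [0.9, -0.5, -0.8]
gripper_width: 0.0002
gripper_force: 0.0
```

{"op": "carry_out", "data": {
  "deltas": [
    [1,0,0,0,-0.15],
    [1,0,0,0,-0.15],
    [1,0,0,0,-0.15],
    [1,0,0,0,-0.15],
    [1,0,0,0,-0.07],
    [1,0,0,0,0],
    [1,0,0,0,0],
    [1,0,0,0,0]
  ]
}}

```text
time: 12.2
tcp_pos: [0.6451, 0.0571, 0.2414]
eef_rot: [-180.0, -0.0, 179.9]
contact_force: [0.2, 0.3, 0.3]
gripper_width: 0.0003
gripper_force: 0.0
```

Run:
```python
from h import *
for c in("scene","side"): cv2.imwrite(f"pics/{c}5.png",look(c))
w=look("wrist")
a=cv2.imread("pics/scene5.png")[130:270,225:395]; b=cv2.imread("pics/side5.png")[130:270,160:330]
cv2.imwrite("pics/c5.png",np.hstack([cv2.resize(x,(400,330),interpolation=cv2.INTER_CUBIC) for x in(a,b)]))
b=np.array((.581,.059)); print(patch("wrist",b),telemetry.get_state()["tcp_pos"],telemetry.get_state()["eef_rot"])
```

```text
(np.float64(-0.3384674028105575), np.int64(2192), np.float64(0.9717211191992727)) [0.64518914 0.05709105 0.24137668] [-1.79995483e+02  3.05399013e-03  1.79926702e+02]
```

View pics/c5.png

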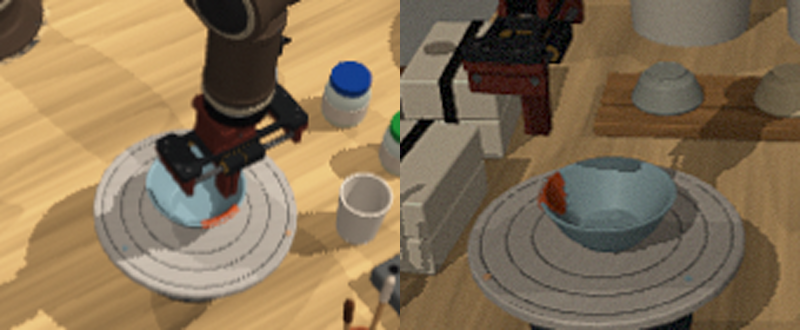

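The crops show the fingertips (side view, 540,130) straight above the brown patch (550,190), and the bowl is centred. Next I descend and hold.

{"op": "carry_out", "data": {
  "deltas": [
    [1,0,0,0.005,0],
    [1,0,0,0.01,0],
    [1,0,0,0.01,0],
    [1,0,0,0.01,0],
    [1,0,0,0.007,0],
    [1,0,0,0.003,0],
    [1,0,0,0,0],
    [1,0,0,0,0],
    [1,0,0,0,0],
    [1,0,0,0,0]
  ]
}}

```text
time: 13.4
tcp_pos: [0.6454, 0.057, 0.1968]
eef_rot: [180.0, 0.0, 180.0]
contact_force: [-0.2, -0.2, 0.1]
gripper_width: 0.0005
gripper_force: 0.0
```

{"op": "carry_out", "data": {
  "deltas": [
    [1,0,0,0,0],
    [1,0,0,0,0],
    [1,0,0,0,0],
    [1,0,0,0,0],
    [1,0,0,0,0],
    [1,0,0,0,0],
    [1,0,0,0,0],
    [1,0,0,0,0],
    [1,0,0,0,0],
    [1,0,0,0,0]
  ]
}}

```text
time: 14.4
tcp_pos: [0.6452, 0.057, 0.1964]
eef_rot: [-180.0, 0.0, 180.0]
contact_force: [0.2, 0.6, -0.6]
gripper_width: 0.0008
gripper_force: 0.0
```

{"op": "carry_out", "data": {
  "deltas": [
    [1,0,0,0,0],
    [1,0,0,0,0],
    [1,0,0,0,0],
    [1,0,0,0,0],
    [1,0,0,0,0],
    [1,0,0,0,0],
    [1,0,0,0,0],
    [1,0,0,0,0],
    [1,0,0,0,0],
    [1,0,0,0,0]
  ]
}}

```text
time: 15.4
tcp_pos: [0.6452, 0.057, 0.1964]
eef_rot: [-180.0, 0.0, 180.0]
contact_force: [0.0, -0.1, -0.5]
gripper_width: 0.0005
gripper_force: 0.0
```

Run:
```python
from h import *
cv2.imwrite("pics/c6.png",cv2.resize(look("side")[130:270,160:330],(510,420),interpolation=cv2.INTER_CUBIC))
```

```text
(no output)
```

View pics/c6.png

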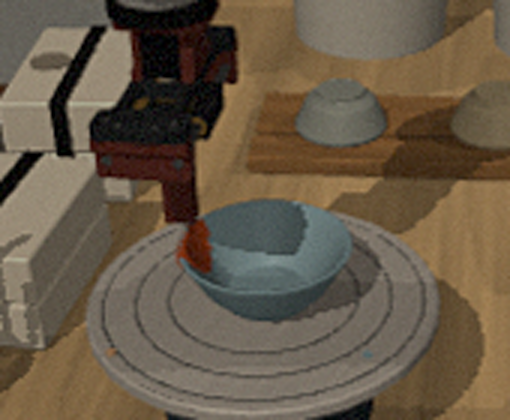

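The fingertips (182,218) sit about 17 mm above the patch's rim point (183,240) and clear of the bowl. I'm handing the job in.

```bash
python3 -c "
from rig import bot; print(bot.sign_off())"
```

```text
the job is handed in; nothing more can be done
None
```

The job is handed in (no verdict came back): the bare patch faces within about 1° of straight across the bench, and the closed fingertips are holding about 17 mm above it, with no contact seen on the bowl.

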